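Bring the empty clip of the tube rotator to the top

TASK

Two tube rotators stand on the lab bench, each with an upright disc that spins freely. On the larger one, one clip on the face turned away from the robot has no tube in it: turn that disc by its bare rim, without pushing on the tubes or clips, until the empty clip is at the top, ready for loading, and leave the disc at rest there. Do not turn the smaller rotator's disc.

Things in the scene. Friction and masses are not known exactly. Their poses are not given: they have to be found in the camera images.
- disc (a joint): Turn (rad) of the larger rotator's upright white disc on its level axle: 0 = empty clip straight up, positive = clip to the robot's right (-y); starts 0.7 to 1.9. Disc 220 mm across, 12 thick, centre 130 above the bench. Spins freely (drag 0.015 N m, no stops), stays where left. Its outer 35 mm is bare on both faces: can be lightly pinched across its thickness from above and carried round.
- disc_tubes: Six black clips, five holding an amber blue-capped tube, on the far face of the larger disc, 22 to 70 mm off its centre, standing out 28 mm from its mid-plane. Origin: disc centre, mid-thickness. x: the axle, level, out of that face, within 20 deg of world +x; z: from the centre to the empty clip. Fixed motor housing 96 mm wide, 40 to 115 mm behind the mid-plane, top 22 mm above the axle.
- empty_clip (a point): Middle of the empty black clip, 46 mm from the disc's centre and 12 mm out from the disc's mid-plane, on the far (+x) face; the clip is 23 mm wide and 16 mm long.
- small_disc (a joint): Turn (rad) of the other, smaller rotator's disc, to be left alone: 160 mm across, centre 100 mm above the bench, all eight clips full; reads 0 at the start. The rotators stand side by side, disc centres at least 300 mm apart, either one on the left.

How it is judged:
By the outcome, as a careful person would: the job done as asked, in the order asked, and still so for the second after the job is handed in, with the robot touching nothing.
It also fails if it takes over 38 s, if anything falls off the work surface, if the arm or the gripper's body presses on something with over 40 N, if the wrist force passes 120 N, or if a joint passes its speed limit or range.

ROBOT

A 7-joint arm with a two-finger parallel gripper is mounted at the origin on the work surface. World frame = base frame: x ahead of the robot, y to its left, z up, the work surface at z = 0. Lengths are in mm, angles in rad, forces in N, time in s.
With the tool pointing down it reaches from about 425 to 875 mm from the base axis. Payload 4.7 kg.
Tool frame: the origin (TCP) lies midway between the tips of the shut fingers; the grasp point (between the pads) lies manip.grasp_offset behind it (manip.grasp_offset is the distance from the TCP to the grasp point, in mm); x points along the fingers, y is the direction in which the jaws open and shut, and the axes are right-handed (so a half turn about x gives the same grasp; the last joint's range is limited). The gripper opens to 85 mm and grips with 20 to 120 N. Pads are 22 mm wide; open, the fingers measure 114 mm over their backs; the gripper's body (76 mm by 85 mm) begins 54 mm behind the grasp point. The pads swing forward as they close: fully open they stand 13 mm farther back than shut.
Start: joints at [-1.273, 0.321, -0.07, 1.45, 0.023, 1.371, -0.057], TCP at [182.03, 624.011, 231.349] pointing down, gripper open.
Joint ranges: [-2.86, 2.86], [-0.3, 2.09], [-1.38, 1.24], [0.06, 2.45], [-1.56, 4.7], [0.09, 2.05], [-2.69, 2.69]. Speed limits (rad/s): [2.57, 2.57, 3.14, 3.14, 3.14, 3.14, 3.14].

INTERFACE

Orientations are given as a 3x3 rotation matrix whose columns are the frame's x, y, z axes.
In Python, from plant import manip gives the robot as it stands.
- The arm moves only by the shell command python3 -m creep 'ROWS'. ROWS is JSON, a list of rows, each an object with "delta_rot": the turn, a rotation vector about the tool's x, y, z in degrees, a list of three; "xyz": the shift along the tool's x, y, z in m, a list of three; "grip": the opening, from 0 (shut) to 1 (fully open). A call has 1 to 20 rows; each row is the pose to reach, as a shift and turn from the pose measured when the call began, along the tool's axes at that moment; what a row does not reach only later rows make up. A row lasts 1/12 s, in which the tool goes at most 41.7 mm and 7.16 degrees, less where a joint would pass 70% of its speed; a pose out of reach is approached as far as the arm can. A call with a gripper value outside its range is refused whole. The fingers move at their own pace and stop on an object; the grip force is fixed at half the most. Time passes only in rows, so rows that repeat a pose let the fingers close. It gives the time, the measured TCP pose, the force and the opening at its end, in the units of the state.
- manip.get_obs(): the state, without advancing time (a new reading comes with each control period).
- manip.get_image(name): name is "scene" or "top" or "wrist"; returns the picture (420x560x3 uint8, blue, green, red); there is no depth.
- manip.camera_info(name): a dict with "fovy" (degrees; the focal length in pixels is half the picture's height over the tangent of half this angle, whatever the lens; pixels are square), "cx", "cy" (the principal point, pixels), "R" (3x3) and "t" (3): a world point X has camera coordinates R X + t; the wrist camera has in their place "tool_from_camera" (4x4, takes a point from camera to tool coordinates, whose origin is the TCP and whose axes are the tool frame's). Camera axes: x right, y down, z forward; pixel columns grow to the right and rows downward; lengths in mm; the calibration is good to about 2 mm. The wrist camera is an equidistant fisheye: a pixel r from the principal point sees the ray r / f radians off the axis. A picture is of the moment at which its call begins: read the wrist's pose just before it. camera_info takes no time and is no camera call.
- manip.finish_job(): hands the job in, once; it reports no verdict.
The state is a dict: "clock": time; "joint_pos": joint angles; "joint_velocities": joint speeds; "joint_efforts": joint torques, N m; "tcp_pos": TCP position; "ee_rot": TCP orientation; "wrist_force": force on the tool from outside, world axes, zero at the start; "torque": the same for the moment, N m; "finger_gap": finger opening in mm.
Only numpy, scipy, OpenCV 4.12 (cv2) and the standard library are available. Lean on these libraries where they do the work, as an engineer would, in place of code of your own. Each camera call takes 0.05 s, during which the arm holds its last target.

## Working session

There is one attempt and no reset: what is moved stays moved. The work goes in short steps, Python scripts to look and compute and a shell command to move; the robot and the scene stay as the last step left them, time stands still between calls to the robot, and variables do not carry over. Pictures are saved under pics/ and viewed, and the job is handed in when it is done.

```bash
ls; mkdir -p pics; python3 - <<'E'
from plant import manip
import cv2
o=manip.get_obs()
print(o, manip.grasp_offset)
for n in ("scene","top","wrist"):
    cv2.imwrite(f"pics/{n}0.png",manip.get_image(n)); print(n,manip.camera_info(n))
E
```

```text
pics
{'clock': 0.0, 'joint_pos': array([-1.27292523,  0.3218246 , -0.07011942,  1.45165876,  0.02259516,
        1.37081867, -0.05691569]), 'joint_velocities': array([ 0.00088801,  0.00243267,  0.00154103, -0.00120791,  0.0014721 ,
        0.0018171 , -0.000253  ]), 'joint_efforts': array([ 6.28354542e-05, -4.93585896e+01, -3.82168461e-01, -3.14328253e+01,
        1.30346714e-02,  1.12943421e-02,  5.06565883e-06]), 'tcp_pos': array([181.85990491, 623.47938977, 230.23089206]), 'ee_rot': array([[-4.57592661e-04,  2.79932861e-01,  9.60019471e-01],
       [-1.86647636e-03,  9.60017660e-01, -2.79933223e-01],
       [-9.99998153e-01, -1.91994903e-03,  8.31910318e-05]]), 'wrist_force': array([ 0.22354485, -0.25020623,  0.31272331]), 'torque': array([-0.01391897,  0.06200455,  0.00746369]), 'finger_gap': 85.46638549994033} 18.700000000000003
scene {'fovy': 43.23685716856294, 'cx': 286.62468597324676, 'cy': 206.02196874249347, 'R': array([[-0.625856  ,  0.77981228,  0.01403843],
       [ 0.41362354,  0.34711514, -0.84168084],
       [-0.66122601, -0.52096438, -0.53979281]]), 't': array([ 354.08881199,  -78.21673688, 1426.11254381])}
top {'fovy': 51.184074196184376, 'cx': 282.10270183735923, 'cy': 211.46008119595703, 'R': array([[-0.02545905, -0.9989738 ,  0.03745903],
       [-0.99922936,  0.02430998, -0.03081753],
       [ 0.02987528, -0.03821475, -0.99882286]]), 't': array([ -7.22907913, 560.73233864, 824.40517468])}
wrist {'fovy': 65.70646984690485, 'cx': 276.92835830260395, 'cy': 211.82604942104876, 'tool_from_camera': array([[-4.69793541e-04, -2.76004557e-01,  9.61156212e-01,
        -1.42335729e+02],
       [ 9.99999821e-01,  2.26577965e-04,  5.53843383e-04,
        -1.20047403e+00],
       [-3.70640116e-04,  9.61156300e-01,  2.76004401e-01,
        -6.93588853e+01],
       [ 0.00000000e+00,  0.00000000e+00,  0.00000000e+00,
         1.00000000e+00]])}
```

View pics/scene0.png

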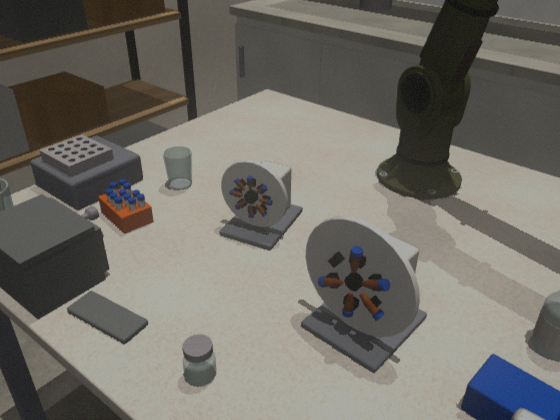

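View pics/top0.png

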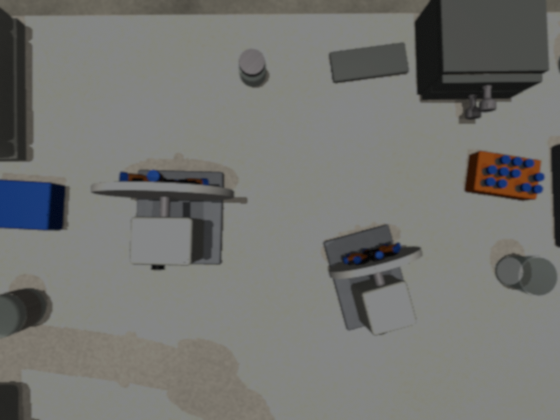

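View pics/wrist0.png

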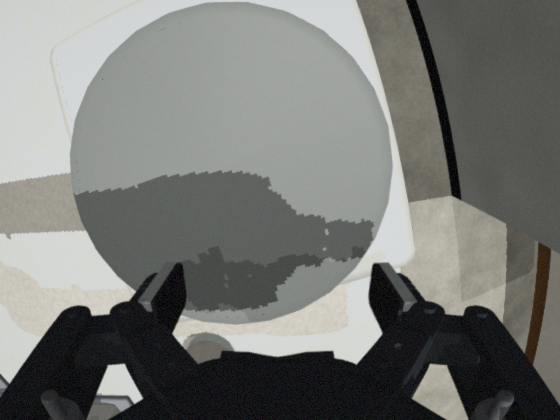

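```bash
python3 - <<'E'
import cv2
s=cv2.imread('pics/scene0.png'); t=cv2.imread('pics/top0.png')
cv2.imwrite('pics/sz.png',cv2.resize(s[205:365,290:440],None,fx=3.7,fy=3.7,interpolation=cv2.INTER_CUBIC))
cv2.imwrite('pics/tz.png',cv2.resize(t[155:285,80:250],None,fx=4.4,fy=4.4,interpolation=cv2.INTER_CUBIC))
E
```

```text
(no output)
```

View pics/sz.png

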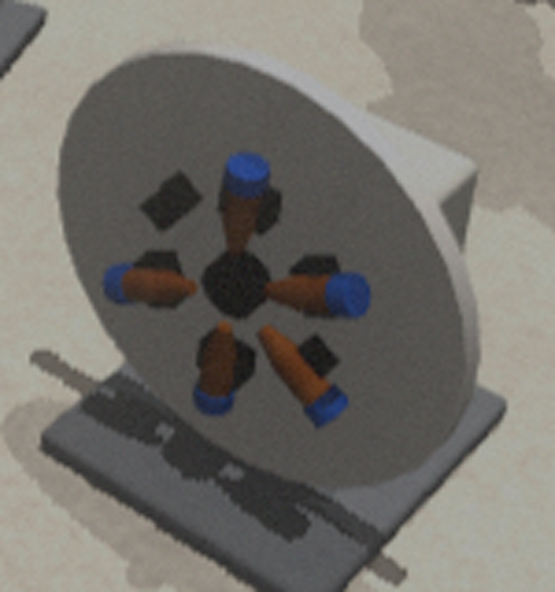

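View pics/tz.png

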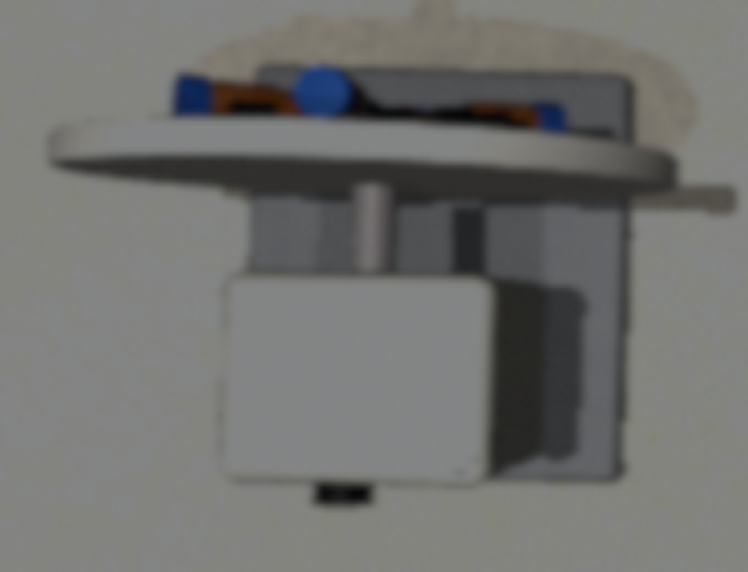

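```bash
cat > h.py <<'E'
from plant import manip
import numpy as np
def cam(n):
    c=manip.camera_info(n); return c,210/np.tan(np.radians(c['fovy'])/2)
def ray(n,p):
    c,f=cam(n); d=np.array([(p[0]-c['cx'])/f,(p[1]-c['cy'])/f,1.]); R=np.array(c['R']); return -R.T@np.array(c['t']), R.T@d
def onplane(n,p,P,N):
    o,d=ray(n,p); s=np.dot(np.array(P)-o,N)/np.dot(d,N); return o+s*d
def proj(n,X):
    c,f=cam(n); q=np.array(c['R'])@X+c['t']; return np.array([c['cx'],c['cy']])+f*q[:2]/q[2]
E
python3 - <<'E'
from h import *
def T(p): return (80+(p[0]+.5)/4.4-.5,155+(p[1]+.5)/4.4-.5)
def S(p): return (290+(p[0]+.5)/3.7-.5,205+(p[1]+.5)/3.7-.5)
C=[onplane('top',T(p),[0,0,152],[0,0,1]) for p in [(228,275),(495,275),(491,481),(221,478)]]
for c in C: print(c.round(1))
print([np.linalg.norm(C[i]-C[(i+1)%4]).round(1) for i in range(4)])
e=(C[1]-C[0])+(C[2]-C[3]); e/=np.linalg.norm(e) # toward -y
a=np.array([-e[1],e[0],0]); 
if a[0]<0:a=-a
yaw=np.arctan2(a[1],a[0]); print('yaw',np.degrees(yaw))
mid=sum(C)/4; ctr=mid+a*77.5; ctr[2]=130; print('ctr',ctr.round(1))
r=np.array([a[1],-a[0],0]) # robot right (-y)
z=np.array([0,0,1.])
for nm,p,off in [('hub',(237,283),10),('empty',(171,200),12),('Ltop',(58,190),6),('right',(478,385),6),('faceTop',(180,50),6),('bot',(350,487),6)]:
    X=onplane('scene',S(p),ctr+a*off,a)-ctr
    print(nm,(X@r).round(1),X[2].round(1),np.hypot(X@r,X[2]).round(1), np.arctan2(X@r,X[2]).round(3))
# rim ends in top view
for p in [(50,147),(676,172)]:
    X=onplane('top',T(p),ctr,a); print(X.round(1),((X-ctr)@r).round(1))
E
```

```text
[553.  218.5 152. ]
[550.7 125.  152. ]
[477.9 127.8 152. ]
[481.7 222.  152. ]
[np.float64(93.6), np.float64(72.8), np.float64(94.3), np.float64(71.4)]
yaw -1.8567747106987686
ctr [593.3 170.8 130. ]
hub 1.4 -3.4 3.7 2.746
empty 38.4 25.1 45.9 0.991
Ltop 106.6 -8.2 106.9 1.648
right -114.6 5.6 114.7 -1.522
faceTop 44.0 100.3 109.5 0.413
bot -65.7 -87.6 109.5 -2.498
[596.4 266.  187.3] -95.2
[589.8  64.2  97.2] 106.7
```

```bash
python3 - <<'E'
from h import *
import cv2
s=cv2.imread('pics/scene0.png'); g=cv2.GaussianBlur(cv2.cvtColor(s,cv2.COLOR_BGR2GRAY),(3,3),0)
for p in [(345,235),(320,270),(400,310),(380,325),(312,240),(410,270),(415,300)]: print(p,s[p[1],p[0]])
ff=np.zeros((422,562),np.uint8)
_,_,ff,_=cv2.floodFill(g.copy(),ff,(345,240),255,9,9,4|cv2.FLOODFILL_FIXED_RANGE|cv2.FLOODFILL_MASK_ONLY|(255<<8))
m=ff[1:-1,1:-1]
m=cv2.morphologyEx(m,cv2.MORPH_OPEN,np.ones((3,3)))
c=max(cv2.findContours(m,cv2.RETR_EXTERNAL,cv2.CHAIN_APPROX_NONE)[0],key=cv2.contourArea)
h=cv2.convexHull(c); print(cv2.boundingRect(c),cv2.contourArea(c),cv2.contourArea(h)); e=cv2.fitEllipse(c); print(e)
a=np.array([np.cos(-.0324),np.sin(-.0324),0]);ctr=np.array([593.3,170.8,130.]);r=np.array([a[1],-a[0],0])
P=np.array([onplane('scene',q,ctr+6*a,a)-ctr for q in c[:,0].astype(float)])
u=P@r;v=P[:,2]
A=np.c_[u,v,np.ones_like(u)];x=np.linalg.lstsq(A,u*u+v*v,rcond=None)[0]
print('ctr',x[:2]/2,'R',np.sqrt(x[2]+(x[:2]**2).sum()/4)); d=np.hypot(u-x[0]/2,v-x[1]/2); print(np.percentile(d,[1,10,50,90,99]))
E2=cv2.ellipse(s.copy(),e,(0,0,255),1)
cv2.imwrite('pics/fit.png',cv2.resize(E2[205:365,290:440],None,fx=3.7,fy=3.7))
E
```

```text
(345, 235) [83 86 88]
(320, 270) [81 85 87]
(400, 310) [80 85 86]
(380, 325) [76 78 82]
(312, 240) [82 86 88]
(410, 270) [145 150 156]
(415, 300) [87 93 93]
(307, 221, 110, 118) 5930.5 8937.0
((361.14239501953125, 277.77972412109375), (79.28494262695312, 127.4405288696289), 138.42803955078125)
ctr [-2.49309054  0.48671189] R 86.97041825589507
[ 15.92323835  37.12444894 102.91415035 107.43064544 109.98253572]
```

View pics/fit.png

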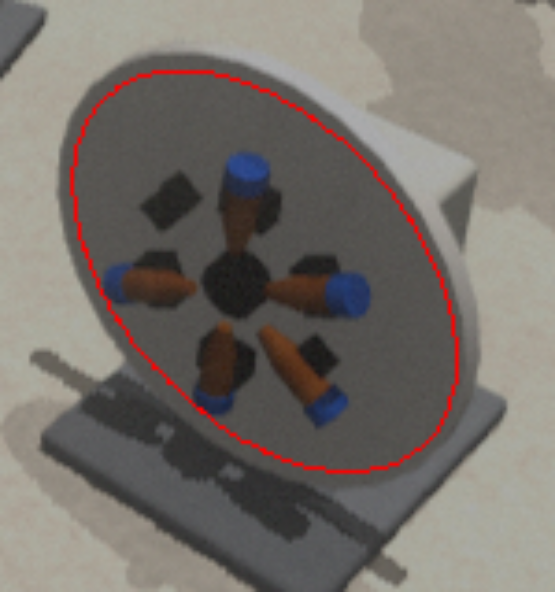

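```bash
cat > fit.py <<'E'
from h import *
import cv2,sys
a=np.array([np.cos(-.0324),np.sin(-.0324),0]);ctr=np.array([593.3,170.8,130.]);r=np.array([a[1],-a[0],0])
def face(s,seed=(345,240)):
    g=cv2.GaussianBlur(cv2.cvtColor(s,cv2.COLOR_BGR2GRAY),(3,3),0)
    ff=np.zeros((422,562),np.uint8)
    _,_,ff,_=cv2.floodFill(g.copy(),ff,seed,255,9,9,4|cv2.FLOODFILL_FIXED_RANGE|cv2.FLOODFILL_MASK_ONLY|(255<<8))
    m=cv2.morphologyEx(ff[1:-1,1:-1],cv2.MORPH_OPEN,np.ones((3,3)))
    c=max(cv2.findContours(m,cv2.RETR_EXTERNAL,cv2.CHAIN_APPROX_NONE)[0],key=cv2.contourArea)
    return cv2.convexHull(c)[:,0].astype(float)
if __name__=='__main__':
    s=cv2.imread('pics/scene0.png'); h=face(s); print(len(h))
    P=np.array([onplane('scene',q,ctr+6*a,a)-ctr for q in h]);u=P@r;v=P[:,2]
    A=np.c_[u,v,np.ones_like(u)];x=np.linalg.lstsq(A,u*u+v*v,rcond=None)[0];c=x[:2]/2
    print('ctr',c,'R',np.sqrt(x[2]+(c**2).sum()));d=np.hypot(u-c[0],v-c[1]);print(d.min(),d.max())
    for n,p,o in [('hub',(237,283),10),('empty',(171,200),12),('empty16',(171,200),16)]:
        X=onplane('scene',(290+(p[0]+.5)/3.7-.5,205+(p[1]+.5)/3.7-.5),ctr+a*o,a)-ctr
        q=np.array([X@r,X[2]])-c; print(n,q,np.hypot(*q),np.arctan2(*q))
    # black components
    g=s.max(2); m=(g<45).astype(np.uint8); n,l,st,ce=cv2.connectedComponentsWithStats(m)
    for i in range(1,n):
        if 300<ce[i][0]<430 and 230<ce[i][1]<330 and st[i][4]>8:
            X=onplane('scene',ce[i],ctr+a*12,a)-ctr;q=np.array([X@r,X[2]])-c;print(ce[i].round(1),st[i][4],q.round(1),np.hypot(*q).round(1),np.arctan2(*q).round(3))
E
python3 fit.py
```

```text
37
ctr [-2.44135055 -1.04420578] R 106.8800422013807
103.60315171047131 111.35217927077265
hub [ 3.79492481 -2.3037025 ] 4.439425585255756 2.11638225921833
empty [40.80534186 26.20278726] 48.49393760469465 0.9999656677298732
empty16 [38.18211521 29.94788688] 48.52576481618556 0.9056753196037948
[335.9 259.3] 109 [40.6 25. ] 47.7 1.02
[350.1 258.6] 11 [13.7 40.6] 42.8 0.325
[362.  261.5] 57 [-8.6 46.5] 47.3 -0.184
[332.9 275. ] 40 [ 44.  -10.4] 45.2 1.802
[353.5 281.3] 232 [ 2.9 -0.9] 3.1 1.869
[374.8 276.5] 45 [-34.3  30.3] 45.8 -0.848
[376.2 289.1] 11 [-39.7   7.3] 40.4 -1.388
[344.6 298.7] 17 [ 16.5 -47.3] 50.1 2.806
[355.  303.3] 58 [ -4.5 -44.8] 45.0 -3.041
[375.5 300.7] 62 [-41.3 -16.5] 44.5 -1.95
```

```bash
cat > go.py <<'E'
from h import *
from scipy.spatial.transform import Rotation as Ro
YAW=-.0324
def target(phi_deg,rad,C,yaw=YAW):
    # phi>0 = toward robot's left(+y); tool x points to centre
    a=np.array([np.cos(yaw),np.sin(yaw),0]);l=np.array([-a[1],a[0],0]);p=np.radians(phi_deg)
    out=l*np.sin(p)+np.array([0,0,np.cos(p)])
    x=-out;y=a;R=np.c_[x,y,np.cross(x,y)]
    return np.array(C)+out*rad,R
def delta(P,R):
    o=manip.get_obs();M=o['ee_rot']
    return (M.T@(P-o['tcp_pos'])/1000).round(4),Ro.from_matrix(M.T@R).as_rotvec(degrees=True).round(2)
E
python3 -c "
from go import *
print(delta(*target(0,170,[593,173,130])))
print(delta(np.array([182,624,310]),manip.get_obs()['ee_rot']))"
```

```text
(array([-0.069 , -0.3176,  0.5208]), array([7.56e+01, 6.00e-02, 7.00e-02]))
(array([-0.0795,  0.0003, -0.    ]), array([0., 0., 0.]))
```

```bash
python3 -m creep '[{"delta_rot":[0,0,0],"xyz":[-0.07,0,0],"grip":0.7},{"delta_rot":[0,0,0],"xyz":[-0.07,0,0],"grip":0.7},{"delta_rot":[75.6,0,0],"xyz":[-0.07,-0.318,0.521],"grip":0.7},{"delta_rot":[75.6,0,0],"xyz":[-0.07,-0.318,0.521],"grip":0.7},{"delta_rot":[75.6,0,0],"xyz":[-0.07,-0.318,0.521],"grip":0.7},{"delta_rot":[75.6,0,0],"xyz":[-0.07,-0.318,0.521],"grip":0.7},{"delta_rot":[75.6,0,0],"xyz":[-0.07,-0.318,0.521],"grip":0.7},{"delta_rot":[75.6,0,0],"xyz":[-0.07,-0.318,0.521],"grip":0.7},{"delta_rot":[75.6,0,0],"xyz":[-0.07,-0.318,0.521],"grip":0.7},{"delta_rot":[75.6,0,0],"xyz":[-0.07,-0.318,0.521],"grip":0.7},{"delta_rot":[75.6,0,0],"xyz":[-0.07,-0.318,0.521],"grip":0.7},{"delta_rot":[75.6,0,0],"xyz":[-0.07,-0.318,0.521],"grip":0.7},{"delta_rot":[75.6,0,0],"xyz":[-0.07,-0.318,0.521],"grip":0.7},{"delta_rot":[75.6,0,0],"xyz":[-0.07,-0.318,0.521],"grip":0.7},{"delta_rot":[75.6,0,0],"xyz":[-0.07,-0.318,0.521],"grip":0.7},{"delta_rot":[75.6,0,0],"xyz":[-0.07,-0.318,0.521],"grip":0.7},{"delta_rot":[75.6,0,0],"xyz":[-0.07,-0.318,0.521],"grip":0.7},{"delta_rot":[75.6,0,0],"xyz":[-0.07,-0.318,0.521],"grip":0.7},{"delta_rot":[75.6,0,0],"xyz":[-0.07,-0.318,0.521],"grip":0.7},{"delta_rot":[75.6,0,0],"xyz":[-0.07,-0.318,0.521],"grip":0.7}]'
python3 - <<'E'
from go import *
import cv2
o=manip.get_obs();print(o['joint_pos'].round(2),o['tcp_pos'],o['finger_gap'],o['joint_velocities'].round(2))
cv2.imwrite('pics/w1.png',manip.get_image('wrist'))
print(delta(*target(-28,170,[593,173,130])))
E
```

```text
clock: 1.82
tcp_pos: [592.5, 173.6, 300.5]
ee_rot: [[-0.002, 1.0, -0.032], [-0.001, -0.032, -1.0], [-1.0, -0.002, 0.001]]
wrist_force: [0.8, 0.7, 0.3]
finger_gap: 59.9
[-0.69  0.24  0.44  1.44 -0.1   1.49 -0.28] [592.45792868 173.57970105 300.49494347] 59.87763939309632 [-0.02 -0.01 -0.02  0.    0.   -0.    0.  ]
(array([0.0206, 0.0007, 0.0812]), array([ 0.12, 28.03,  0.11]))
```

View pics/w1.png

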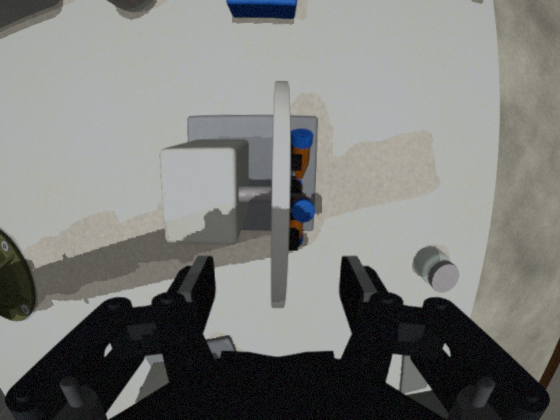

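```bash
cat > wrim.py <<'E'
from go import *
import cv2
def wray(p,o):
    c=manip.camera_info('wrist');f=210/np.tan(np.radians(c['fovy'])/2)
    d=np.array(p,float)-[c['cx'],c['cy']];rr=np.hypot(*d);th=rr/f
    v=np.r_[d/rr*np.sin(th),np.cos(th)];T=np.array(c['tool_from_camera'])
    return o['tcp_pos']+o['ee_rot']@T[:3,3], o['ee_rot']@T[:3,:3]@v
E
python3 - <<'E'
from wrim import *
o=manip.get_obs();im=cv2.imread('pics/w1.png');g=cv2.cvtColor(im,cv2.COLOR_BGR2GRAY).astype(int)
for v in range(90,305,30): print(v,g[v,264:298])
E
```

```text
90 [175 175 176 176 175 177 176 176 175 171 156 146 153 150 152 152 151 151
 148 149 146 148 146 145 140 146 173 176 175 175 176 176 175 175]
120 [139 138 136 134 138 135 133 135 131 144 166 176 176 176 178 175 177 177
 177 176 176 177 175 175 174 164 120 120 122 119 121 118 120 119]
150 [114 114 114 114 113 117 117 115 129 160 175 177 177 177 178 177 178 178
 177 176 177 176 176 177 176 164 104  36  29  36  42  49  52  56]
180 [ 62  62  62  59  61  58  65  94 146 174 177 178 176 177 177 178 178 177
 176 178 178 176 177 176 175 150  91  29  10   8  15   5  20  27]
210 [ 58  56  63  55  55  58  63  76  96 103 105 100 104 106 105 104 108 106
 104 110 109 106 108 105 100  70  44  41  29  35  38  37  35  32]
240 [116 119 118 118 121 121 111 101 100 101 103 101 101 101 103 103 104 103
 103 105 103 102 105  98  76  33  14  21   8  12   7   9   3  12]
270 [176 177 176 176 176 175 154 116  99  99 100  97  96  99 100  98 101  98
  98 101  95  99 103 133 166 176 175 176 175 175 175 176 177 177]
300 [178 177 177 176 176 175 159 121  90  84  88  91  87  89  85  86  92  93
  91  90 101 138 170 175 176 177 176 176 177 175 175 176 176 176]
```

```bash
python3 - <<'E'
from wrim import *
o=manip.get_obs()
E=[(120,273,289.5),(150,272.5,289.5),(180,271.6,289.3),(210,271,288.7),(240,270.5,287.8),(270,270.7,286.7)]
Y0=173;X=[]
for v,l,r in E:
    q=[]
    for u in (l,r):
        O,d=wray((u,v),o)
        # cylinder about x axis through (Y0,130), r=110
        A=d[1]**2+d[2]**2;B=2*((O[1]-Y0)*d[1]+(O[2]-130)*d[2]);C=(O[1]-Y0)**2+(O[2]-130)**2-110**2
        s=(-B-np.sqrt(max(B*B-4*A*C,0)))/(2*A);q.append(O+s*d)
    m=(q[0]+q[1])/2;X.append(m);print(v,m.round(1),(q[1]-q[0]).round(1))
X=np.array(X);k=np.polyfit(X[:,1],X[:,0],1);print('x at 173',np.polyval(k,173),'slope',k[0],'yaw',-k[0])
# extremes of disc in rows: ends at v=82, 306 -> silhouette tangents
for v in (82,306):
    O,d=wray((281,v),o);n=np.array([0,d[2],-d[1]]);n/=np.linalg.norm(n);print(v,'dist from axis y173:',n@(np.array([0,173,130])-O*[0,1,1]))
E
```

```text
120 [597.5 243.7 214.3] [11.4 -0.3  0.3]
150 [596.6 223.7 227.6] [11.2 -0.3  0.2]
180 [595.7 204.9 235.3] [11.5 -0.3  0.1]
210 [594.7 185.8 239.3] [11.5 -0.3  0. ]
240 [593.7 165.1 239.7] [11.6 -0.4 -0. ]
270 [592.7 140.5 235.1] [11.3 -0.4 -0.1]
x at 173 594.1763459662016 slope 0.04712028644646514 yaw -0.04712028644646514
82 dist from axis y173: 106.82223095528296
306 dist from axis y173: -109.67267885055836
```

```bash
sed -i 's/YAW=-.0324/YAW=-.045/' go.py; python3 -c "
from go import *
C=[594.2,172,130]
print(delta(*target(-29,160,C)));print(delta(*target(-29,86,C)))"
```

```text
(array([0.0308, 0.001 , 0.0799]), array([ 0.82, 29.03,  0.3 ]))
(array([0.0955, 0.0016, 0.044 ]), array([ 0.82, 29.03,  0.3 ]))
```

```bash
python3 -m creep '[{"delta_rot":[0.8,7,0.1],"xyz":[0.0,0.001,0.03],"grip":0.6},{"delta_rot":[0.8,14,0.3],"xyz":[0.0,0.001,0.06],"grip":0.6},{"delta_rot":[0.8,21,0.3],"xyz":[0.01,0.001,0.08],"grip":0.6},{"delta_rot":[0.8,28,0.3],"xyz":[0.03,0.001,0.08],"grip":0.6},{"delta_rot":[0.8,29,0.3],"xyz":[0.031,0.001,0.08],"grip":0.6},{"delta_rot":[0.8,29,0.3],"xyz":[0.031,0.001,0.08],"grip":0.6},{"delta_rot":[0.8,29,0.3],"xyz":[0.031,0.001,0.08],"grip":0.6},{"delta_rot":[0.8,29,0.3],"xyz":[0.031,0.001,0.08],"grip":0.6}]'
python3 - <<'E'
from go import *
import cv2
o=manip.get_obs();print(o['joint_pos'].round(2))
cv2.imwrite('pics/w2.png',manip.get_image('wrist'))
C=[594.2,172,130]
print(delta(*target(-29,160,C)));print(delta(*target(-29,86,C)))
E
```

```text
clock: 2.53
tcp_pos: [590.8, 98.2, 271.1]
ee_rot: [[0.02, 0.999, -0.033], [0.484, -0.039, -0.874], [-0.875, 0.002, -0.484]]
wrist_force: [0.6, 1.0, 0.4]
finger_gap: 51.2
[-0.37  0.2   0.52  1.64 -0.61  1.42  0.23]
(array([-0.0006, -0.0001,  0.0037]), array([0.39, 0.03, 0.07]))
(array([ 0.0734, -0.    ,  0.0036]), array([0.39, 0.03, 0.07]))
```

View pics/w2.png

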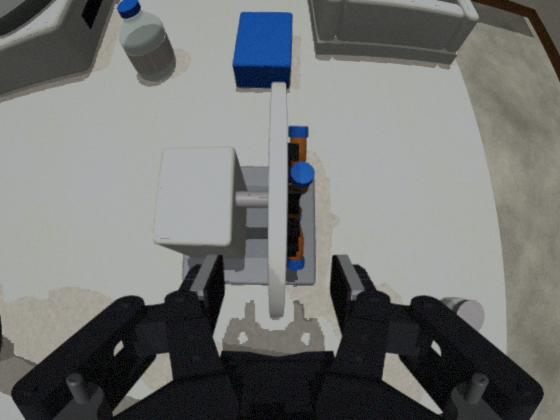

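```bash
python3 -m creep '[{"delta_rot":[0.4,0,0],"xyz":[0.02,0,0.004],"grip":0.6},{"delta_rot":[0.4,0,0],"xyz":[0.04,0,0.004],"grip":0.6},{"delta_rot":[0.4,0,0],"xyz":[0.06,0,0.004],"grip":0.6},{"delta_rot":[0.4,0,0],"xyz":[0.073,0,0.004],"grip":0.6},{"delta_rot":[0.4,0,0],"xyz":[0.073,0,0.004],"grip":0.6},{"delta_rot":[0.4,0,0],"xyz":[0.073,0,0.004],"grip":0.6}]'
python3 - <<'E'
from wrim import *
cv2.imwrite('pics/w3.png',manip.get_image('wrist'))
C=[594.2,172,130]
print(delta(*target(-29,86,C)))
E
```

```text
clock: 3.08
tcp_pos: [592.1, 131.5, 205.7]
ee_rot: [[0.019, 0.999, -0.037], [0.484, -0.042, -0.874], [-0.875, -0.001, -0.484]]
wrist_force: [0.3, -0.7, 0.6]
finger_gap: 51.0
(array([ 0.0011, -0.0005,  0.0006]), array([0.1 , 0.04, 0.02]))
```

View pics/w3.png

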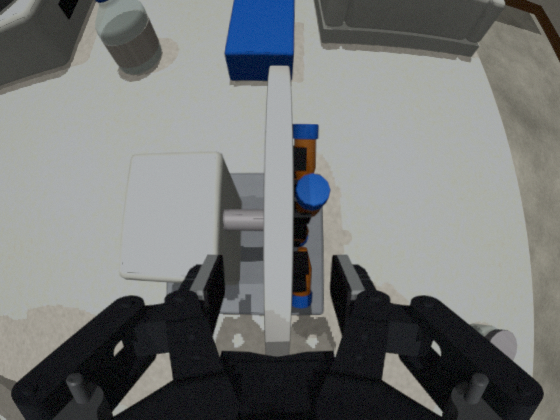

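```bash
python3 -m creep '[{"delta_rot":[0,0,0],"xyz":[0.001,0,0],"grip":0.25},{"delta_rot":[0,0,0],"xyz":[0.001,0,0],"grip":0.18},{"delta_rot":[0,0,0],"xyz":[0.001,0,0],"grip":0.1},{"delta_rot":[0,0,0],"xyz":[0.001,0,0],"grip":0.05},{"delta_rot":[0,0,0],"xyz":[0.001,0,0],"grip":0.05},{"delta_rot":[0,0,0],"xyz":[0.001,0,0],"grip":0.05},{"delta_rot":[0,0,0],"xyz":[0.001,0,0],"grip":0.05},{"delta_rot":[0,0,0],"xyz":[0.001,0,0],"grip":0.05}]'
python3 - <<'E'
from wrim import *
C=[594.2,172,130]
print(delta(*target(-29,86,C)))
for p in range(-22,36,7): print(p,*delta(*target(p,87,C)))
E
```

```text
clock: 3.8
tcp_pos: [592.3, 130.2, 206.7]
ee_rot: [[0.021, 0.999, -0.038], [0.485, -0.044, -0.874], [-0.875, -0.0, -0.485]]
wrist_force: [-4.9, -1.8, 5.3]
finger_gap: 10.7
(array([0.0014, 0.    , 0.0006]), array([ 0.06, -0.01,  0.06]))
-22 [ 0.001  0.    -0.01 ] [ 0.07 -7.01  0.06]
-15 [ 0.003   0.0001 -0.0204] [  0.07 -14.01   0.05]
-8 [ 0.0062  0.0001 -0.0306] [  0.07 -21.01   0.05]
-1 [ 0.0106  0.0001 -0.0402] [  0.08 -28.01   0.04]
6 [ 0.0161  0.0001 -0.0493] [  0.08 -35.01   0.04]
13 [ 0.0227  0.0001 -0.0576] [ 8.000e-02 -4.201e+01  4.000e-02]
20 [ 0.0303  0.0001 -0.0651] [ 8.000e-02 -4.901e+01  3.000e-02]
27 [ 0.0387  0.0001 -0.0715] [ 9.000e-02 -5.601e+01  3.000e-02]
34 [ 0.0479  0.0002 -0.0769] [ 9.000e-02 -6.301e+01  2.000e-02]
```

```bash
python3 -m creep '[{"delta_rot":[0,-3.5,0],"xyz":[0.0002,0,-0.0053],"grip":0.05},{"delta_rot":[0,-7,0],"xyz":[0.0006,0,-0.0106],"grip":0.05},{"delta_rot":[0,-10.5,0],"xyz":[0.0015,0,-0.0159],"grip":0.05},{"delta_rot":[0,-14,0],"xyz":[0.0026,0,-0.021],"grip":0.05},{"delta_rot":[0,-17.5,0],"xyz":[0.004,0,-0.0262],"grip":0.05},{"delta_rot":[0,-21,0],"xyz":[0.0058,0,-0.0312],"grip":0.05},{"delta_rot":[0,-24.5,0],"xyz":[0.0078,0,-0.0361],"grip":0.05},{"delta_rot":[0,-28,0],"xyz":[0.0102,0,-0.0408],"grip":0.05},{"delta_rot":[0,-28,0],"xyz":[0.0102,0,-0.0408],"grip":0.05},{"delta_rot":[0,-28,0],"xyz":[0.0102,0,-0.0408],"grip":0.05}]'
python3 - <<'E'
from wrim import *
C=[594.2,172,130]
o=manip.get_obs();print(o['joint_pos'].round(2),o['torque'].round(2))
for p in range(-1,36,7): print(p,*delta(*target(p,87,C)))
cv2.imwrite('pics/s4.png',cv2.resize(manip.get_image('scene')[190:365,290:440],None,fx=3.4,fy=3.4,interpolation=cv2.INTER_CUBIC))
E
```

```text
clock: 4.63
tcp_pos: [594.3, 171.9, 217.3]
ee_rot: [[0.001, 0.999, -0.043], [0.02, -0.043, -0.999], [-1.0, -0.0, -0.02]]
wrist_force: [2.1, 1.3, -2.4]
finger_gap: 10.7
[-0.7   0.27  0.47  1.58 -0.14  1.32 -0.25] [ 0.79 -0.46 -0.2 ]
-1 [ 0.0003 -0.0001  0.0014] [ 0.13 -0.13  0.01]
6 [ 0.001  -0.0001 -0.0092] [ 0.13 -7.13 -0.  ]
13 [ 0.0029 -0.0001 -0.0196] [ 1.300e-01 -1.413e+01 -1.000e-02]
20 [ 0.0061 -0.0001 -0.0297] [ 1.300e-01 -2.113e+01 -2.000e-02]
27 [ 0.0106 -0.     -0.0394] [  0.13 -28.13  -0.03]
34 [ 0.0161 -0.     -0.0484] [ 1.300e-01 -3.513e+01 -3.000e-02]
```

View pics/s4.png

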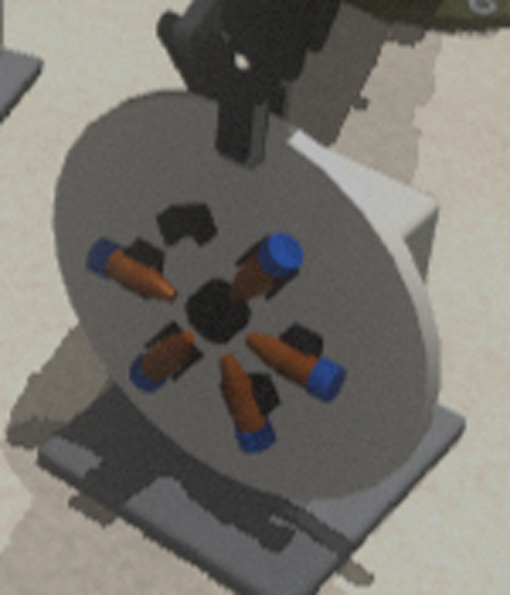

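```bash
python3 -m creep '[{"delta_rot":[0,-3.5,0],"xyz":[0.0003,0,-0.0045],"grip":0.05},{"delta_rot":[0,-7,0],"xyz":[0.0009,0,-0.0092],"grip":0.05},{"delta_rot":[0,-10.5,0],"xyz":[0.0018,0,-0.0145],"grip":0.05},{"delta_rot":[0,-14,0],"xyz":[0.0029,0,-0.0196],"grip":0.05},{"delta_rot":[0,-17.5,0],"xyz":[0.0043,0,-0.0248],"grip":0.05},{"delta_rot":[0,-21,0],"xyz":[0.006,0,-0.0297],"grip":0.05},{"delta_rot":[0,-24.5,0],"xyz":[0.0082,0,-0.0347],"grip":0.05},{"delta_rot":[0,-28,0],"xyz":[0.0105,0,-0.0394],"grip":0.05},{"delta_rot":[0,-28,0],"xyz":[0.0105,0,-0.0394],"grip":0.05},{"delta_rot":[0,-28,0],"xyz":[0.0105,0,-0.0394],"grip":0.05}]'
python3 - <<'E'
from wrim import *
C=[594.2,172,130]
print(delta(*target(27,87,C)))
im=manip.get_image('scene');cv2.imwrite('pics/s5f.png',im)
cv2.imwrite('pics/s5.png',cv2.resize(im[205:365,290:440],None,fx=3.7,fy=3.7,interpolation=cv2.INTER_CUBIC))
cv2.imwrite('pics/t5.png',manip.get_image('top'))
E
```

```text
clock: 5.52
tcp_pos: [596.2, 211.6, 207.6]
ee_rot: [[-0.021, 0.999, -0.039], [-0.448, -0.044, -0.893], [-0.894, -0.001, 0.448]]
wrist_force: [0.2, 3.0, 0.7]
finger_gap: 10.6
(array([ 0.0001, -0.0003,  0.0001]), array([ 0.06, -0.37,  0.02]))
```

View pics/s5.png

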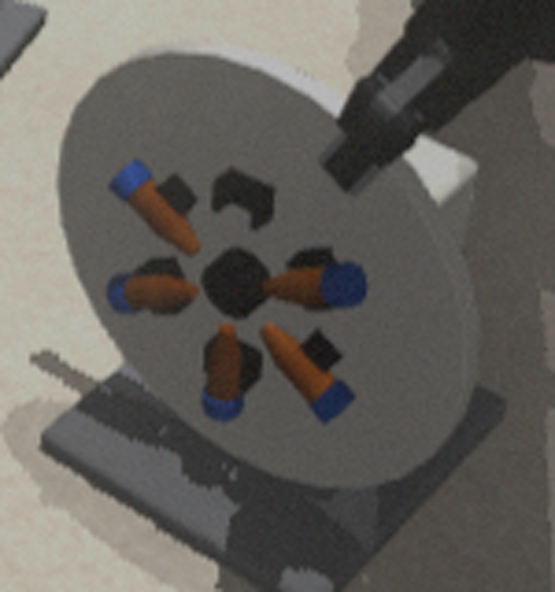

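```bash
python3 - <<'E'
from wrim import *
import fit
yaw=-.045
a=np.array([np.cos(yaw),np.sin(yaw),0]);r=np.array([a[1],-a[0],0])
s0=cv2.imread('pics/scene0.png');s5=cv2.imread('pics/s5f.png')
c0=np.array([594.2,172,130.])
h=fit.face(s0);P=np.array([onplane('scene',q,c0+6*a,a)-c0 for q in h]);u=P@r;v=P[:,2]
A=np.c_[u,v,np.ones_like(u)];x=np.linalg.lstsq(A,u*u+v*v,rcond=None)[0];c=x[:2]/2;print('face ctr',c,np.sqrt(x[2]+(c**2).sum()))
S=lambda p:(290+(p[0]+.5)/3.7-.5,205+(p[1]+.5)/3.7-.5)
# components of dark
for nm,s in (('0',s0),('5',s5)):
    m=(s.max(2)<45).astype(np.uint8);n,l,st,ce=cv2.connectedComponentsWithStats(m)
    for i in range(1,n):
        if 320<ce[i][0]<362 and 245<ce[i][1]<290 and st[i][4]>60:
            bc=st[i][:2]+(st[i][2:4]-1)/2
            for q in (ce[i],bc):
              for o in (8,12):
                X=onplane('scene',q,c0+a*o,a)-c0;w=np.array([X@r,X[2]]);w2=w-c
                print(nm,q.round(1),st[i][4],o,w.round(1),np.hypot(*w).round(1),np.degrees(np.arctan2(*w)).round(1),'| fitted ctr',w2.round(1),np.hypot(*w2).round(1),np.degrees(np.arctan2(*w2)).round(1))
for th in (0,5,10,-5):
    t=np.radians(th)
    X=c0+12*a+46*(r*np.sin(t)+np.array([0,0,np.cos(t)]));p=proj('scene',X);print(th,(p-[290,205])*3.7)
print('ctr6',(proj('scene',c0+6*a)-[290,205])*3.7,(proj('scene',c0+20*a)-[290,205])*3.7)
E
```

```text
face ctr [-1.62024732 -0.1423064 ] 107.08425344314522
0 [335.9 259.3] 109 8 [41.7 20.5] 46.5 63.9 | fitted ctr [43.4 20.6] 48.0 64.6
0 [335.9 259.3] 109 12 [39.  24.3] 46.0 58.1 | fitted ctr [40.7 24.4] 47.4 59.0
0 [336.  259.5] 109 8 [41.5 20.2] 46.2 64.0 | fitted ctr [43.1 20.4] 47.7 64.7
0 [336.  259.5] 109 12 [38.8 24. ] 45.6 58.2 | fitted ctr [40.4 24.2] 47.1 59.1
0 [353.5 281.3] 232 8 [ 3.5 -5.1] 6.2 145.5 | fitted ctr [ 5.1 -4.9] 7.1 134.0
0 [353.5 281.3] 232 12 [ 1.1 -1.1] 1.5 136.5 | fitted ctr [ 2.7 -1. ] 2.8 109.9
0 [353.5 281.5] 232 8 [ 3.5 -5.5] 6.5 147.8 | fitted ctr [ 5.1 -5.3] 7.4 136.4
0 [353.5 281.5] 232 12 [ 1.  -1.5] 1.8 145.9 | fitted ctr [ 2.6 -1.4] 3.0 117.5
5 [356.2 257.9] 137 8 [ 3.2 43.9] 44.0 4.2 | fitted ctr [ 4.9 44. ] 44.3 6.3
5 [356.2 257.9] 137 12 [ 0.8 47.5] 47.5 1.0 | fitted ctr [ 2.4 47.6] 47.7 2.9
5 [355.5 259. ] 137 8 [ 4.2 41.2] 41.4 5.9 | fitted ctr [ 5.8 41.3] 41.7 8.1
5 [355.5 259. ] 137 12 [ 1.8 44.8] 44.9 2.3 | fitted ctr [ 3.4 45. ] 45.1 4.3
5 [353.4 281.1] 232 8 [ 3.7 -4.8] 6.1 142.6 | fitted ctr [ 5.3 -4.7] 7.1 131.4
5 [353.4 281.1] 232 12 [ 1.3 -0.9] 1.5 124.4 | fitted ctr [ 2.9 -0.7] 3.0 104.0
5 [353.5 281. ] 232 8 [ 3.6 -4.5] 5.7 141.4 | fitted ctr [ 5.2 -4.3] 6.7 129.8
5 [353.5 281. ] 232 12 [ 1.1 -0.5] 1.2 114.3 | fitted ctr [ 2.8 -0.4] 2.8 97.6
0 [246.02069644 199.38251577]
5 [238.31051573 195.7856676 ]
10 [230.63475367 192.8765404 ]
-5 [253.70170148 203.64292918]
ctr6 [244.97935145 274.85168004] [226.5894382 290.340716 ]
```

```bash
cat > caps.py <<'E'
from wrim import *
yaw=-.045
def caps(s,off=16,yaw=yaw,verb=True):
    a=np.array([np.cos(yaw),np.sin(yaw),0]);r=np.array([a[1],-a[0],0]);c0=np.array([594.2,172,130.])
    m=((s[...,0].astype(int)-s[...,2]>25)).astype(np.uint8);n,l,st,ce=cv2.connectedComponentsWithStats(m)
    W=[]
    for i in range(1,n):
        if 305<ce[i][0]<400 and 235<ce[i][1]<330 and st[i][4]>15:
            bc=ce[i]
            X=onplane('scene',bc,c0+a*off,a)-c0;W.append((X@r,X[2],st[i][4]))
    W=np.array(W);ang=np.degrees(np.arctan2(W[:,0],W[:,1]))
    if verb: print(np.c_[W,ang,np.hypot(W[:,0],W[:,1])].round(1))
    # linear LS: point_k = c + A cos + B sin  of k*60 (rigid regular layout)
    k=np.round((ang-ang[0])/60)
    z=W[:,0]+1j*W[:,1]; E=np.exp(-1j*np.radians(60*k))
    sol=np.linalg.lstsq(np.c_[np.ones(len(z)),E],z,rcond=None)[0]
    th=np.degrees(np.pi/2-np.angle(sol[1]))
    print('centre',sol[0].round(2),'R',abs(sol[1]).round(1),'angle mod 60',(th%60).round(2),'resid',np.abs(sol[0]+sol[1]*E-z).round(1))
if __name__=='__main__':
    import sys
    for f in sys.argv[1:]:
        s=cv2.imread(f)
        for o in (14,18): caps(s,o,verb=o==14)
        caps(s,16,-.032,False)
E
python3 caps.py pics/scene0.png pics/s5f.png
```

```text
[[   0.2   62.5  109.     0.2   62.5]
 [  65.5  -34.4   41.   117.7   74. ]
 [ -54.4   26.7  119.   -63.8   60.6]
 [   4.3  -74.1   38.   176.7   74.2]
 [ -53.   -38.7   64.  -126.2   65.6]]
centre (3.98-4.42j) R 67.5 angle mod 60 57.91 resid [1.4 2.5 1.4 3.  1.6]
centre (1.52-0.43j) R 67.1 angle mod 60 57.91 resid [1.4 2.4 1.3 3.  1.6]
centre (2.88-2.5j) R 67.0 angle mod 60 57.62 resid [0.9 2.6 1.7 3.4 1.1]
[[  60.3   28.5   63.    64.7   66.7]
 [ -52.1   30.   115.   -60.1   60.2]
 [  63.4  -44.1   19.   124.9   77.2]
 [ -54.9  -34.6   64.  -122.2   64.9]
 [   0.7  -74.7   44.   179.5   74.7]]
centre (3.98-5.49j) R 67.6 angle mod 60 2.16 resid [4.2 1.2 3.4 2.6 1.8]
centre (1.52-1.48j) R 67.1 angle mod 60 2.16 resid [4.1 1.2 3.4 2.6 1.8]
centre (2.77-3.52j) R 67.0 angle mod 60 1.69 resid [4.3 1.7 3.  2.2 2.3]
```

```bash
python3 -m creep '[{"delta_rot":[0,-1.4,0],"xyz":[0.0001,0,-0.0021],"grip":0.05},{"delta_rot":[0,-2.7,0],"xyz":[0.0001,0,-0.0041],"grip":0.05},{"delta_rot":[0,-2.7,0],"xyz":[0.0001,0,-0.0041],"grip":0.05},{"delta_rot":[0,-2.7,0],"xyz":[0.0001,0,-0.0041],"grip":0.05},{"delta_rot":[0,-2.7,0],"xyz":[0.0001,0,-0.0041],"grip":0.05}]'
python3 -c "
from go import *
print(delta(*target(29.4,87,[594.2,172,130])),manip.get_obs()['joint_velocities'].round(3))"
```

```text
clock: 6.03
tcp_pos: [596.4, 214.8, 205.9]
ee_rot: [[-0.023, 0.999, -0.04], [-0.487, -0.046, -0.872], [-0.873, -0.0, 0.488]]
wrist_force: [0.8, 2.0, 0.7]
finger_gap: 10.8
(array([ 0.0001, -0.0003,  0.0001]), array([-0.02, -0.21,  0.04])) [ 0.001 -0.003  0.002  0.003 -0.002 -0.004  0.   ]
```

Turned 2.6° more. Release gently, then back off radially.

```bash
python3 -m creep '[{"delta_rot":[0,0,0],"xyz":[0,0,0],"grip":0.2},{"delta_rot":[0,0,0],"xyz":[0,0,0],"grip":0.3},{"delta_rot":[0,0,0],"xyz":[0,0,0],"grip":0.4},{"delta_rot":[0,0,0],"xyz":[0,0,0],"grip":0.5},{"delta_rot":[0,0,0],"xyz":[0,0,0],"grip":0.6},{"delta_rot":[0,0,0],"xyz":[0,0,0],"grip":0.6},{"delta_rot":[0,0,0],"xyz":[-0.015,0,0],"grip":0.6},{"delta_rot":[0,0,0],"xyz":[-0.03,0,0],"grip":0.6},{"delta_rot":[0,0,0],"xyz":[-0.06,0,0],"grip":0.6},{"delta_rot":[0,0,0],"xyz":[-0.1,0,0],"grip":0.6},{"delta_rot":[0,0,0],"xyz":[-0.13,0,0],"grip":0.6},{"delta_rot":[0,0,0],"xyz":[-0.13,0,0],"grip":0.6},{"delta_rot":[0,0,0],"xyz":[-0.13,0,0],"grip":0.6}]'
python3 - <<'E'
from wrim import *
im=manip.get_image('scene');cv2.imwrite('pics/s6f.png',im)
cv2.imwrite('pics/s6.png',cv2.resize(im[205:365,290:440],None,fx=3.7,fy=3.7,interpolation=cv2.INTER_CUBIC))
cv2.imwrite('pics/t6.png',manip.get_image('top'))
E
python3 caps.py pics/s6f.png
```

```text
clock: 7.12
tcp_pos: [599.9, 279.4, 320.9]
ee_rot: [[-0.019, 0.999, -0.04], [-0.486, -0.044, -0.873], [-0.874, 0.002, 0.486]]
wrist_force: [0.2, -0.8, -1.0]
finger_gap: 51.0
[[  58.9   30.3   61.    62.8   66.2]
 [ -53.4   28.9  129.   -61.6   60.7]
 [  64.4  -41.4   22.   122.8   76.6]
 [ -54.1  -36.6   66.  -124.1   65.3]
 [   2.5  -74.4   47.   178.    74.4]]
centre (3.73-5.15j) R 67.5 angle mod 60 0.3 resid [4.  1.2 3.2 2.2 1.9]
centre (1.27-1.15j) R 67.1 angle mod 60 0.3 resid [4.  1.2 3.2 2.1 1.9]
centre (2.52-3.18j) R 67.0 angle mod 60 59.84 resid [4.1 1.7 2.8 1.8 2.3]
```

View pics/s6.png

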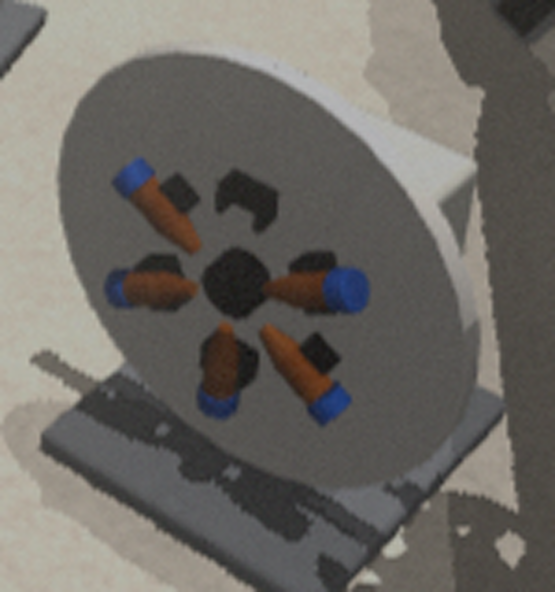

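View pics/t6.png

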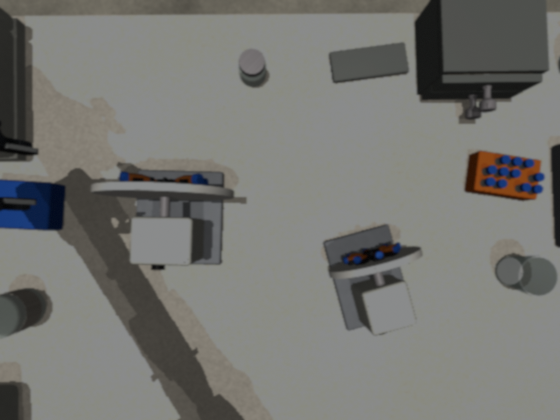

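```bash
python3 - <<'E'
from wrim import *
t=cv2.imread('pics/t6.png');yaw=-.045
a=np.array([np.cos(yaw),np.sin(yaw),0]);r=np.array([a[1],-a[0],0]);c0=np.array([594.2,172,130.])
m=((t[...,0].astype(int)-t[...,2]>25)).astype(np.uint8);n,l,st,ce=cv2.connectedComponentsWithStats(m)
for i in range(1,n):
    if 90<ce[i][0]<240 and 160<ce[i][1]<200: 
        X=onplane('top',ce[i],[0,0,161],[0,0,1])-c0; print(ce[i].round(1),st[i],(X@r).round(1),(X@a).round(1))
for d in (-5,0,5):
  print(d,[proj('top',c0+16*a+66*(r*np.sin(q)+np.array([0,0,np.cos(q)]))).round(1) for q in np.radians([60+d,-60+d])])
o=manip.get_obs();print(o['joint_velocities'].round(3))
im=manip.get_image('wrist');cv2.imwrite('pics/w7.png',im)
s=manip.get_image('scene');cv2.imwrite('pics/s7.png',s)
E
python3 caps.py pics/s7.png | tail -3
```

```text
[123.5 176.1] [120 172   8   9  70] -55.8 19.3
[198.1 179. ] [192 174  15  10 125] 58.1 17.6
-5 [array([194.8, 179.5]), array([121.5, 178.4])]
0 [array([197.3, 179.9]), array([122.1, 178.1])]
5 [array([199.5, 180.2]), array([123.2, 177.8])]
[ 0.005  0.005  0.001  0.025 -0.001  0.001  0.001]
centre (3.72-5.25j) R 67.5 angle mod 60 0.4 resid [4.2 1.1 3.5 2.2 1.8]
centre (1.26-1.24j) R 67.1 angle mod 60 0.4 resid [4.1 1.1 3.5 2.2 1.8]
centre (2.51-3.28j) R 67.0 angle mod 60 59.94 resid [4.2 1.6 3.  1.8 2.2]
```

View pics/w7.png

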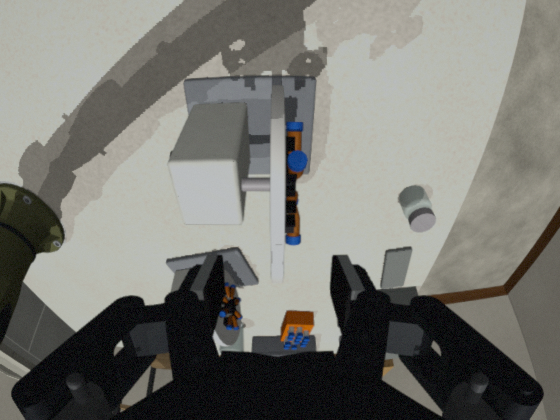

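```bash
python3 -c "
from plant import manip
print(manip.finish_job())"
```

```text
the job is handed in; nothing more can be done
None
```

The larger rotator's empty clip is now at the top, to within about 3° by my measurements, and the job is handed in.

I pinched the disc's bare rim from above, with the fingertips about 87 mm from its centre, clear of the tubes and clips. I carried it round about 58° toward the robot's left in one arc plus a 2.6° correction, then released it and backed the gripper straight off. The arm took about 7 s, and wrist force readings at the end of each move stayed under 10 N.

**Last checks:**
- **Scene camera:** a fit to the five tube caps put the empty clip within about 0.4° of straight up. The fit left residuals of 1–4 mm. A second picture shortly after agreed to 0.1°, so the disc was at rest.
- **Top camera:** this check disagreed slightly. It put the two upper caps about 1 pixel to the right, which means either a 2° turn to the right or a 2 mm error in my disc centre. I made no further correction.
- **Small rotator:** the robot never went near it, and it looks the same in the before and after top pictures.

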